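# Hook the pen tray out from under the glass riser

## Task

The pen tray has been pushed to the back under the glass-topped riser, out of reach of the fingers. Pick up the hook from the cork coaster, catch the tray's eye with it and gently draw the tray out until it is held firmly, for a moment, against its sprung stop (about 10 N on the hook is right, never as much as 20 N), keeping the tray flat on the table and touching it only with the hook. Leave the tray out there, set the hook back down upright on the coaster without dropping it, and do not disturb the pen cups or the tape dispenser.

Things in the scene. Friction and masses are not known exactly. Their poses are not given: they have to be found in the camera images.
- riser: Fixed small desk riser: two upright aluminium side walls 260 mm deep, 85 mm high, 104 mm apart inside, 12 mm thick, a closed back and a clear glass top (underside 85 mm, upper side 93 mm above the table). Origin on the table at the middle of its open mouth; x points horizontally into the riser (the tray is drawn out along -x), z up.
- mouth (a point): Mid top of the riser's mouth, on the glass's underside; axes as the riser. In front of the mouth stands the tray's sprung stop, two 28 mm high rubber pads 35 mm either side of the middle, joined by a bar 5 mm high. Its place varies and is not reported: the pads' face is 5 to 45 mm outside the mouth. It yields about 1 mm per 3.5 N, at most 5 mm, then is rigid.
- eye (a point): Centre of the flat (horizontal) steel ring on the tray's front, 18 mm before its front face. The hole is 18 mm across, its axis vertical; the ring's bar is 5 mm thick (28 mm over all), its top 32 mm and underside 27 mm above the table. Axes as the tray: -x points out through the mouth. It starts 45 to 70 mm inside the mouth.
- tray: Loose open wooden pen tray, 150 mm long, 100 mm wide, 34 mm high, about 0.3 to 0.6 kg with the pens in it, standing on the table between the riser's side walls with 2 mm play each side; sliding it takes about 2 to 5 N. Origin on the table under the middle of its front face; x points to its back, z up.
- hook_grip (a point): Centre of the hook tool's wooden handle, a block 80 mm long (x), 18 mm wide (y), 36 mm high (z). The tool, 0.14 kg, balances within the handle and stands by itself on its underside, tip down. x points from the handle along the shank, z up. The 5 mm steel shank leaves the handle's end 12 mm above this centre, runs along x to 150 mm from it and turns straight down there.
- hook_tip (a point): Lowest point of the hook's down-turned end (a 5 mm steel rod, rounded): 150 mm along x from the handle's centre and 10 mm below that centre's height; the shank's underside is 19.5 mm above it. Same axes as the handle.
- hook: The hook tool as a whole: origin at the centre of the handle's underside, 18 mm below the handle's centre; x towards the tip, z up.
- coaster: Fixed round cork coaster, 100 mm across, 6 mm thick. Origin at the centre of its underside, on the table.
- cup_a_mid (a point): Middle (half-way up) of a loose ceramic pen cup, 90 mm high, 74 mm across, with pens rising to 145 mm, standing on a fixed turntable 200 mm across and 22 mm high. Bystander.
- cup_b_mid (a point): Middle of the second pen cup, same size, on the same turntable. Bystander.
- tape: Loose plastic tape dispenser, 130 mm long, 45 mm wide, 75 mm high; origin at the centre of its underside. Bystander.
There are look-alikes about, which are no part of the job. Of the things like the coaster, leave any that is yellow; of the rest the larger one is meant.

How it is judged:
On the way, in this order (a step that is already met when the one before it is completed fails the run):
1. the hook is lifted off the coaster (height (world z) of hook_grip above 0.04 m and contact force between the fingers and hook above 1 N), for 0.2 s.
2. the hook's tip is down through the tray's eye (horizontal distance between hook_tip and eye below 0.011 m and z of hook_tip in the frame of tray below 0.025 m), for 0.2 s.
3. the hook holds the tray firmly (over 7 N) and still against its stop (horizontal distance between hook_tip and eye below 0.011 m and contact force between hook and tray above 7 N and linear speed of tray below 0.004 m/s and x of eye in the frame of riser below -0.019 m), for 0.2 s.
At the end, for the whole second after the job is handed in: The tray stands flat, at rest and drawn out, its eye's centre at least 19 mm outside the riser's mouth (where the stop lets it come); the hook is released and at rest, upright on the coaster, its handle's centre within 30 mm of the coaster's centre (x of eye in the frame of riser below -0.019 m and linear speed of each of tray, hook below 0.01 m/s and angle between tray's own z axis and vertical below 0.05 rad and horizontal distance between hook_grip and coaster below 0.03 m and height (world z) of hook between 0.003 and 0.01 m and angle between hook's own z axis and vertical below 0.1 rad and contact force between the fingers and hook below 0.1 N); the robot touches nothing.
It fails at once if the hook and the tray press on each other with 20 N or more (contact force between hook and tray above 20 N).
It fails at once if the tray is touched by the fingers (contact force between the fingers and tray above 0.5 N).
It fails at once if the tray is tipped or lifted off the table (angle between tray's own z axis and vertical above 0.12 rad or height (world z) of tray above 0.012 m).
It fails at once if the hook is dropped (height (world z) of hook_grip above 0.04 m and contact force between the fingers and hook below 0.05 N and linear speed of hook above 0.25 m/s).
It fails at once if a pen cup or the tape dispenser is moved (distance of any of cup_a_mid, cup_b_mid, tape from where it was at the start of the episode above 0.02 m).
It also fails if it takes over 61 s, if anything falls off the work surface, if the arm or the gripper's body presses on something with over 40 N, if the wrist force passes 120 N, or if a joint passes its speed limit or range.

## Robot

A 6-joint arm with a two-finger parallel gripper is mounted at the origin on the work surface. World frame = base frame: x ahead of the robot, y to its left, z up, the work surface at z = 0. Lengths are in m, angles in rad, forces in N, time in s.
With the tool pointing down it reaches from about 0.25 to 0.725 m from the base axis. Payload 4 kg.
Tool frame: the origin (TCP) lies midway between the tips of the shut fingers; the grasp point (between the pads) lies 19 mm behind it; z points along the fingers, y is the line along which they close (so a half turn about z gives the same grasp; the last joint's range is limited). The gripper opens to 85 mm and grips with 20 to 120 N. Pads are 22 mm wide; open, the fingers measure 114 mm over their backs; the gripper's body (76 mm by 85 mm) begins 54 mm behind the grasp point. The pads swing forward as they close: fully open they stand 13 mm farther back than shut.
Start: joints at [1.227, 0.241, 0.005, 1.335, 0, 1.571], TCP at [0.169, 0.471, 0.231] pointing down, gripper open.
Joint ranges: [-2.72, 2.72], [-1.05, 1.87], [-1.09, 1.28], [-1.99, 2.15], [-1.42, 1.44], [-3.14, 3.14]. Speed limits (rad/s): [2.79, 2.79, 3.14, 3.14, 3.14, 3.14].

## Interface

Orientations are given as a unit quaternion [x, y, z, w].
In Python, from workcell import bot gives the robot as it stands.
- The arm moves only by the tool play_rows, never from a script. Its argument "moves" is a list of rows, each a list of 3 entries, a list of its own where there are three numbers: the opening, from -1 (shut) to 1 (fully open), then the shift along the tool's x, y, z in cm, then the turn, a rotation vector about the tool's x, y, z in rad. A call has 1 to 12 rows; each row shifts and turns the commanded pose from where the row before left it, along the tool's axes as they then stand; what a row does not reach is not made up. A row lasts 1/12 s, in which the tool goes at most 41.7 mm and 7.16 degrees, less where a joint would pass 70% of its speed; a pose out of reach is approached as far as the arm can. A call is refused whole if a number of a shift passes 4.17 or a number of a turn 0.125, either way. A call with a gripper value outside its range is refused whole. The fingers move at their own pace and stop on an object; the grip force is fixed at half the most. Time passes only in rows, so rows that do not move let the fingers close. It gives the time, the measured TCP pose, the force and the opening at its end, in the units of the state.
- bot.get_obs(): the state, without advancing time (a new reading comes with each control period).
- bot.camera(name): name is "scene" or "top" or "wrist"; returns (picture, depth): 420x560x3 uint8, red, green, blue; 420x560 float32, m along the optical axis (not along the pixel's ray), 0 where there is no reading.
- bot.camera_info(name): a dict with "K" (3x3 intrinsics, pixels), "k1" (the pictures are not rectified: a ray, as slopes to the right and down, at radius r is drawn at 1 + k1 r^2 times it, then the intrinsics apply), "world_from_camera" (4x4, takes a point from camera to world coordinates); the wrist camera has in their place "T_tool_cam" (4x4, takes a point from camera to tool coordinates, whose origin is the TCP and whose axes are the flange's). Camera axes: x right, y up, looking along -z (the intrinsics and any distortion apply to the point x, -y, -z); pixel columns grow to the right and rows downward; lengths in m; the calibration is good to about 2 mm. A picture is of the moment at which its call begins: read the wrist's pose just before it. camera_info takes no time and is no camera call.
- bot.job_done(): hands the job in, once; it reports no verdict.
The state is a dict: "clock": time; "joint_pos": joint angles; "joint_vel": joint speeds; "tau": joint torques, N m; "eef_pos": TCP position; "tool_rot": TCP orientation; "ft_force": force on the tool from outside, world axes, zero at the start; "ft_torque": the same for the moment, N m; "grip_width": finger opening in m.
Only numpy, scipy, OpenCV 4.12 (cv2) and the standard library are available. Lean on these libraries where they do the work, as an engineer would, in place of code of your own. Each camera call takes 0.05 s, during which the arm holds its last target. There are 200 camera calls.

## Working session

There is one attempt and no reset: what is moved stays moved. The work goes in short steps, Python scripts to look and compute and a tool call to move; the robot and the scene stay as the last step left them, time stands still between calls to the robot, and variables do not carry over. Pictures are saved under pics/ and viewed, on a budget of 10 in all, crops included, one or two more only if the job needs it, and the job is handed in when it is done.

Besides the shell and the picture viewer there is one more tool, called after "Call:" as name([rows], argument=value, ...), one row to a line, values as JSON. play_rows: Moves the arm, as the interface text tells. Its arguments: {"type":"object","properties":{"moves":{"type":"array"}},"required":["moves"]}

```bash
mkdir -p pics; ls; cat > h.py <<'E'
import numpy as np, cv2
from scipy.spatial.transform import Rotation as R
from workcell import bot
def cam(name):
    o=bot.get_obs(); im,d=bot.camera(name); i=bot.camera_info(name)
    if name=="wrist":
        T=np.eye(4);T[:3,:3]=R.from_quat(o["tool_rot"]).as_matrix();T[:3,3]=o["eef_pos"];T=T@np.array(i["T_tool_cam"])
    else: T=np.array(i["world_from_camera"])
    return im,d,np.array(i["K"]),i["k1"],T
def rays(uv,K,k1):
    uv=np.atleast_2d(np.asarray(uv,float)).reshape(-1,1,2)
    p=cv2.undistortPoints(uv,K,np.array([k1,0,0,0.]),None,None).reshape(-1,2)
    return np.c_[p[:,0],-p[:,1],-np.ones(len(p))]
def onz(uv,z,c):
    K,k1,T=c[2:]; r=rays(uv,K,k1)@T[:3,:3].T; o=T[:3,3]
    return o+r*((z-o[2])/r[:,2])[:,None]
def bydepth(uv,c):
    im,d,K,k1,T=c; uv=np.atleast_2d(uv).astype(int)
    return (rays(uv,K,k1)*d[uv[:,1],uv[:,0]][:,None])@T[:3,:3].T+T[:3,3]
def proj(P,c):
    K,k1,T=c[2:]; p=(np.atleast_2d(P)-T[:3,3])@T[:3,:3]
    s=np.c_[p[:,0],-p[:,1]]/-p[:,2:]; s=s*(1+k1*(s**2).sum(1,keepdims=True))
    return s@K[:2,:2].T+K[:2,2]
def save(name,c): cv2.imwrite(f"pics/{name}.png",c[0][...,::-1]); np.savez(f"{name}.npz",*c)
def load(name):
    z=np.load(f"{name}.npz"); return [z[k] for k in z.files]
E
python3 - <<'E'
from h import *
for n in("scene","top","wrist"):
    c=cam(n); save(n+"0",c); print(n,c[2].tolist(),c[3]);print(c[4].round(3).tolist())
o=bot.get_obs();print(o)
a=cv2.imread("pics/scene0.png");b=cv2.imread("pics/top0.png")
E
```

```text
pics
scene [[528.6994004133334, 0.0, 279.6846059946557], [0.0, 528.6994004133334, 215.65497661585218], [0.0, 0.0, 1.0]] -0.013621959039666915
[[0.899, -0.322, 0.297, 0.977], [0.438, 0.678, -0.59, -0.837], [-0.011, 0.66, 0.751, 1.006], [0.0, 0.0, 0.0, 1.0]]
top [[404.06289079353286, 0.0, 269.3077317427725], [0.0, 404.06289079353286, 211.50734348104592], [0.0, 0.0, 1.0]] -0.07385226561032854
[[-0.101, 0.975, -0.2, 0.388], [-0.995, -0.098, 0.025, -0.088], [0.004, 0.201, 0.98, 1.057], [0.0, 0.0, 0.0, 1.0]]
wrist [[332.47363541846056, 0.0, 278.7407512917917], [0.0, 332.47363541846056, 206.57390211361613], [0.0, 0.0, 1.0]] -0.029728243251697112
[[0.338, -0.901, -0.274, 0.099], [0.941, 0.323, 0.099, 0.496], [-0.0, -0.291, 0.957, 0.373], [0.0, 0.0, 0.0, 1.0]]
{'clock': 0.15, 'joint_pos': array([1.22698378e+00, 2.41253155e-01, 4.07736185e-03, 1.33519029e+00,
       2.28802341e-05, 1.57078283e+00]), 'joint_vel': array([-0.00029988, -0.00234057,  0.00365162,  0.00184754,  0.00018643,
       -0.00022927]), 'tau': array([-1.00018129e-03, -3.72636580e+01,  2.52638161e+01,  1.24051093e-02,
       -2.86059901e-05,  1.51282315e-06]), 'eef_pos': array([0.16837988, 0.47031302, 0.23062752]), 'tool_rot': array([ 1.71054140e-01,  9.85261318e-01, -7.71353305e-04, -1.45538925e-04]), 'ft_force': array([-0.32992698, -0.24445209,  0.65926518]), 'ft_torque': array([-0.00415902,  0.04624357,  0.00841672]), 'grip_width': 0.0851046498491091}
```

View pics/top0.png

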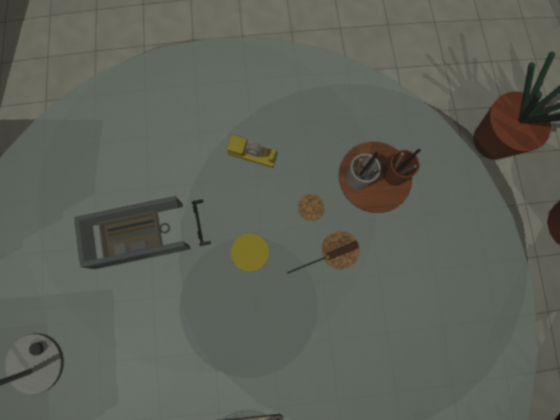

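View pics/scene0.png

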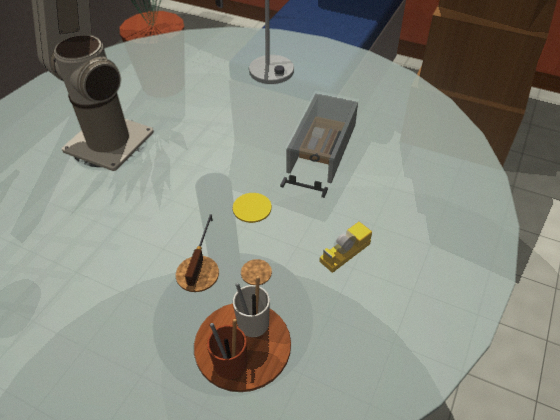

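Top view: the possible targets are the yellow disc (250,252), the small cork disc (311,207) and the larger cork disc (341,250), which carries the hook (handle ~343,248, tip ~289,272). By the description I choose the larger cork disc. The riser's mouth is near (185,220), the tray's eye at (165,228) and the stop bar at (200,222). One close crop to check.

```bash
python3 - <<'E'
from h import *
t=load("top0"); s=load("scene0")
def crop(c,x,y,w,h,k): return cv2.convertScaleAbs(cv2.resize(c[0][y:y+h,x:x+w,::-1],(w*k,h*k),interpolation=cv2.INTER_CUBIC),alpha=1.6)
A=crop(t,280,225,90,60,4.4 and 4); B=crop(t,130,190,90,65,4)
C=crop(s,170,205,90,85,4); D=crop(s,275,130,90,70,4)
cv2.imwrite("pics/crops.png",np.vstack([np.hstack([A,B[:240]]),np.hstack([C,np.pad(D,((0,60),(0,0),(0,0)))])]))
uv=[(341,250),(352,244),(333,254),(289,272),(165,228),(165,223),(200,222),(150,220),(180,203),(185,242),(366,170),(405,165),(250,150),(311,207)]
print(np.c_[uv,bydepth(uv,t)].round(3))
E
```

```text
[[ 3.41e+02  2.50e+02  4.78e-01 -2.83e-01  4.20e-02]
 [ 3.52e+02  2.44e+02  4.90e-01 -3.13e-01  4.40e-02]
 [ 3.33e+02  2.54e+02  4.70e-01 -2.62e-01  4.10e-02]
 [ 2.89e+02  2.72e+02  4.37e-01 -1.47e-01  3.90e-02]
 [ 1.65e+02  2.28e+02  5.70e-01  1.44e-01  9.00e-02]
 [ 1.65e+02  2.23e+02  5.81e-01  1.43e-01  9.20e-02]
 [ 2.00e+02  2.22e+02  5.94e-01  7.20e-02 -5.00e-03]
 [ 1.50e+02  2.20e+02  5.92e-01  1.79e-01  9.50e-02]
 [ 1.80e+02  2.03e+02  6.43e-01  1.16e-01  3.10e-02]
 [ 1.85e+02  2.42e+02  5.44e-01  1.15e-01  0.00e+00]
 [ 3.66e+02  1.70e+02  6.85e-01 -3.82e-01  2.70e-02]
 [ 4.05e+02  1.65e+02  6.85e-01 -4.85e-01  4.10e-02]
 [ 2.50e+02  1.50e+02  7.58e-01 -7.90e-02  6.20e-02]
 [ 3.11e+02  2.07e+02  6.03e-01 -2.26e-01  7.00e-03]]
```

View pics/crops.png

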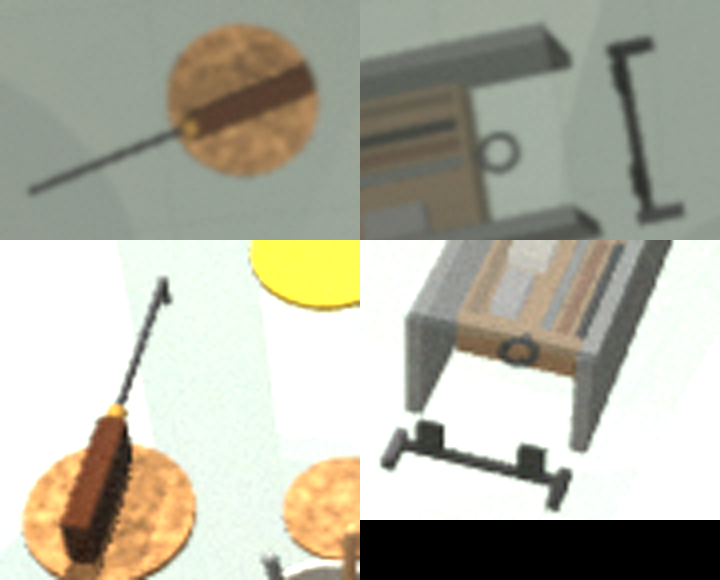

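The crops confirm it: the hook sits on the larger cork disc (top view, shank end at about 287.9,272.6). The eye is free of obstacles, the stop pads stand outside the mouth, and the path between them is open. Next, triangulation.

```bash
cat >> h.py <<'E'
def tri(obs):  # [(uv,cam),...]
    A=np.zeros((3,3));b=np.zeros(3);L=[]
    for uv,c in obs:
        r=(rays(uv,c[2],c[3])@c[4][:3,:3].T)[0];r/=np.linalg.norm(r);M=np.eye(3)-np.outer(r,r)
        A+=M;b+=M@c[4][:3,3];L.append((M,c[4][:3,3]))
    p=np.linalg.solve(A,b);return p,[np.linalg.norm(M@(p-o)) for M,o in L]
E
python3 - <<'E'
from h import *
t=load("top0"); s=load("scene0")
q=lambda x0,y0,x,y:((x0+(x+.5)/4-.5),(y0+(y+.5)/4-.5))
T=lambda x,y:q(280,225,x,y); TB=lambda x,y:q(130,190,x-360,y); S=lambda x,y:q(170,205,x,y-240); SD=lambda x,y:q(275,130,x-360,y-240)
def p(n,a,b):
    P,e=tri([(a,t),(b,s)]);print(n,P.round(4),np.round(e,4))
p("eye",TB(499,152),SD(519,350)); p("shank end",T(32,191),S(164,282)); p("collar",T(191,127),S(117,410))
p("stopL pad",TB(620,85),SD(429,425));p("pad2",TB(637,170),SD(531,450))
# riser axis by wall corners
p("wallA mouth",TB(543,24),SD(585,350) )
for z in(.0425,):
    print("handle",onz([T(304,64),T(313,88),T(188,115),T(197,137)],z,t).round(4))
    print("handle S",onz([S(62,523),S(88,533),S(108,414),S(126,418)],z,s).round(4))
def blob(c,lo,hi,z,box):
    h=cv2.cvtColor(c[0],cv2.COLOR_RGB2HSV);m=cv2.inRange(h,lo,hi);k=np.zeros_like(m);x,y,w,hh=box;k[y:y+hh,x:x+w]=m[y:y+hh,x:x+w]
    pts=cv2.findNonZero(k);hull=cv2.convexHull(pts);W=onz(hull.reshape(-1,2),z,c)[:,:2].astype(np.float32)
    print("coaster",cv2.minEnclosingCircle(W))
blob(t,(5,60,60),(25,255,255),.006,(318,228,44,44)); blob(s,(5,60,60),(25,255,255),.006,(173,254,48,40))
print("wallsTopz.085",onz([TB(543,24),TB(571,66),TB(575,207),TB(600,236)],.093,t).round(4))
h=t[0]
# back riser corners approx in full top picture
print(onz([(76,217),(82,267),(180,198),(187,243)],.093,t).round(4))
E
```

```text
eye [0.5828 0.1608 0.0297] [0.0009 0.0009]
shank end [ 0.4372 -0.1434  0.0321] [0.0006 0.0006]
collar [ 0.467  -0.2464  0.0398] [0.0016 0.0016]
stopL pad [0.5902 0.0566 0.067 ] [0.0249 0.0249]
pad2 [ 0.5928  0.095  -0.0126] [0.0285 0.0285]
wallA mouth [0.647  0.1138 0.0939] [0.0001 0.0001]
handle [[ 0.4978 -0.3237  0.0425]
 [ 0.482  -0.3272  0.0425]
 [ 0.4733 -0.2461  0.0425]
 [ 0.459  -0.2499  0.0425]]
handle S [[ 0.4841 -0.328   0.0425]
 [ 0.5007 -0.3274  0.0425]
 [ 0.4666 -0.2518  0.0425]
 [ 0.4775 -0.2498  0.0425]]
coaster ((0.4830978512763977, -0.28822076320648193), 0.05009501799941063)
coaster ((0.4851981997489929, -0.28821641206741333), 0.05401509255170822)
wallsTopz.085 [[0.6472 0.1139 0.093 ]
 [0.619  0.0982 0.093 ]
 [0.5321 0.1008 0.093 ]
 [0.5131 0.0869 0.093 ]]
[[0.6182 0.3634 0.093 ]
 [0.4938 0.3497 0.093 ]
 [0.64   0.1028 0.093 ]
 [0.5273 0.0924 0.093 ]]
```

Call:
play_rows([
  [1,[-2.28,-2.53,0.16],[0,0,0]],
  [1,[-2.28,-2.53,0.16],[0,0,0]],
  [1,[-2.28,-2.53,0.16],[0,0,0]],
  [1,[-2.28,-2.53,0.16],[0,0,0]],
  [1,[-2.28,-2.53,0.16],[0,0,0]],
  [1,[-2.28,-2.53,0.16],[0,0,0]],
  [1,[-2.28,-2.53,0.16],[0,0,0]],
  [1,[-2.28,-2.53,0.16],[0,0,0]],
  [1,[-2.28,-2.53,0.16],[0,0,0]],
  [1,[-2.28,-2.53,0.16],[0,0,0]],
  [1,[-2.28,-2.53,0.16],[0,0,0]],
  [1,[-2.28,-2.53,0.16],[0,0,0]],
])

```text
clock: 1.15
eef_pos: [0.3238, 0.0911, 0.212]
tool_rot: [0.171, 0.985, 0.0, 0.0]
ft_force: [0.6, 0.1, -0.9]
grip_width: 0.0854
```

Call:
play_rows([
  [1,[-2.28,-2.53,0.16],[0,0,0]],
  [1,[-2.28,-2.53,0.16],[0,0,0]],
  [1,[-2.28,-2.53,0.16],[0,0,0]],
  [1,[-2.28,-2.53,0.16],[0,0,0]],
  [1,[-2.28,-2.53,0.16],[0,0,0]],
  [1,[-2.28,-2.53,0.16],[0,0,0]],
  [1,[-2.28,-2.53,0.16],[0,0,0]],
  [1,[-2.28,-2.53,0.16],[0,0,0]],
  [1,[-2.28,-2.53,0.16],[0,0,0]],
  [1,[-2.28,-2.53,0.16],[0,0,0]],
  [1,[-2.28,-2.53,0.16],[0,0,0]],
  [1,[-2.28,-2.53,0.16],[0,0,0]],
])

```text
clock: 2.15
eef_pos: [0.4791, -0.287, 0.1923]
tool_rot: [0.171, 0.985, 0.0, -0.0]
ft_force: [1.5, -0.3, 0.6]
grip_width: 0.0854
```

Call:
play_rows([
  [1,[0,0,0],[0,0,0.117]],
  [1,[0,0,0],[0,0,0.117]],
  [1,[0,0,0],[0,0,0.117]],
  [1,[0,0,0],[0,0,0.117]],
  [1,[0,0,0],[0,0,0.117]],
  [1,[0,0,0],[0,0,0.117]],
  [1,[0,0,0],[0,0,0.117]],
  [1,[0,0,0],[0,0,0.117]],
  [1,[0,0,0],[0,0,0]],
  [1,[0,0,0],[0,0,0]],
])

```text
clock: 2.98
eef_pos: [0.4789, -0.2852, 0.1926]
tool_rot: [0.596, 0.803, -0.0, -0.0]
ft_force: [0.2, -0.5, -0.7]
grip_width: 0.0854
```

```bash
python3 - <<'E'
from h import *
c=cam("wrist"); save("w1",c)
o=bot.get_obs(); print(o["clock"],o["eef_pos"].round(4),R.from_quat(o["tool_rot"]).as_matrix().round(4).tolist(),o["joint_pos"].round(3),o["ft_force"].round(2))
uv=[(280,206)]; print(bydepth(uv,c))
E
```

```text
3.0333 [ 0.4789 -0.2853  0.1926] [[-0.2896, 0.9572, -0.0005], [0.9572, 0.2896, 0.0003], [0.0004, -0.0004, -1.0]] [-0.537  0.373  0.088  1.286  0.     0.74 ] [ 0.44 -0.34 -0.21]
[[ 0.48451905 -0.29831488  0.04115005]]
```

View pics/w1.png

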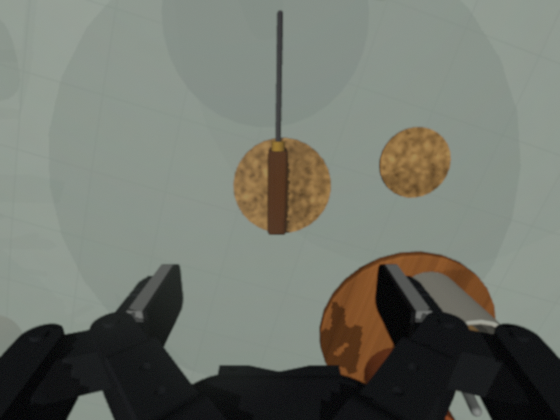

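Wrist view: the handle spans (268–287, 150–234), the shank tip is at (280,12), the coaster is centred at (282,186), and the cups are well clear to the lower right.

```bash
python3 - <<'E'
from h import *
c=load("w1");t=load("top0");s=load("scene0")
W=onz([(268,150),(287.5,150),(268,234),(287.5,234)],.042,c);print("handle",W.round(4),W.mean(0).round(4))
P=onz([(278.3,138)],.036,c)[0];Q=onz([(280,14)],.036,c)[0]
print("collar,end",P.round(4),Q.round(4),np.degrees(np.arctan2(*(Q-P)[[1,0]])), np.degrees(np.arctan2(*((W[0]+W[1]-W[2]-W[3])[[1,0]]))))
for z in (.036,.041):
  print("end by w+top"," w+scene"); 
q=lambda x0,y0,x,y:((x0+(x+.5)/4-.5),(y0+(y+.5)/4-.5))
print(tri([((280,14),c),(q(280,225,34,190),t)]),tri([((280,14),c),(q(170,205,164,42),s)]))
print("top end z.036",onz([q(280,225,34,190)],.036,t),"scene",onz([q(170,205,164,43)],.036,s))
h=cv2.cvtColor(c[0],cv2.COLOR_RGB2HSV);print(h[190,[240,250,320]])
m=cv2.inRange(h,(5,60,60),(25,255,255));m[:,:225]=0;m[:,340:]=0;m[:130]=0;m[240:]=0
hu=cv2.convexHull(cv2.findNonZero(m)).reshape(-1,2);print("coaster",cv2.minEnclosingCircle(onz(hu,.006,c)[:,:2].astype(np.float32)))
d=bydepth([(277,170),(277,220),(277,190),(250,190),(315,190)],c);print(d.round(4))
E
```

```text
handle [[ 0.4595 -0.2521  0.042 ]
 [ 0.4759 -0.2471  0.042 ]
 [ 0.4816 -0.3278  0.042 ]
 [ 0.4992 -0.3224  0.042 ]] [ 0.4791 -0.2874  0.042 ]
collar,end [ 0.4653 -0.2401  0.036 ] [ 0.4381 -0.1451  0.036 ] 105.99617892868595 106.76223893460131
end by w+top  w+scene
end by w+top  w+scene
(array([ 0.43750492, -0.14480589,  0.03398809]), [np.float64(0.00047259328771990616), np.float64(0.00047259328771980744)]) (array([ 0.43816618, -0.14422244,  0.03342579]), [np.float64(0.0003767770501799661), np.float64(0.0003767770501798893)])
top end z.036 [[ 0.43696873 -0.14486726  0.036     ]] scene [[ 0.44025123 -0.14646249  0.036     ]]
[[ 17 123 141]
 [ 18 128 143]
 [ 17 135 125]]
coaster ((0.48350435495376587, -0.28962934017181396), 0.050554174929857254)
[[ 0.4721 -0.2667  0.0425]
 [ 0.4857 -0.3119  0.0421]
 [ 0.4774 -0.2843  0.0423]
 [ 0.4535 -0.3011  0.0053]
 [ 0.5172 -0.2821  0.0047]]
```

Call:
play_rows([
  [1,[-0.17,0,2.0],[0,0,0]],
  [1,[0,0,2.5],[0,0,0]],
  [1,[0,0,2.5],[0,0,0]],
  [1,[0,0,2.5],[0,0,0]],
  [1,[0,0,2.5],[0,0,0]],
  [1,[0,0,2.5],[0,0,0]],
  [1,[0,0,1.9],[0,0,0]],
  [1,[0,0,1.0],[0,0,0]],
  [1,[0,0,0.5],[0,0,0]],
  [1,[0,0,0],[0,0,0]],
  [1,[0,0,0],[0,0,0]],
])

```text
clock: 3.95
eef_pos: [0.4802, -0.2874, 0.0147]
tool_rot: [0.597, 0.802, 0.0, 0.001]
ft_force: [0.1, 0.3, 0.2]
grip_width: 0.0852
```

Call:
play_rows([
  [-1,[0,0,0],[0,0,0]],
  [-1,[0,0,0],[0,0,0]],
  [-1,[0,0,0],[0,0,0]],
  [-1,[0,0,0],[0,0,0]],
  [-1,[0,0,0],[0,0,0]],
  [-1,[0,0,0],[0,0,0]],
  [-1,[0,0,0],[0,0,0]],
  [-1,[0,0,0],[0,0,0]],
  [-1,[0,0,0],[0,0,0]],
  [-1,[0,0,0],[0,0,0]],
])

```text
clock: 4.78
eef_pos: [0.4799, -0.2873, 0.0144]
tool_rot: [0.597, 0.802, 0.0, 0.001]
ft_force: [-0.2, 0.1, 6.1]
grip_width: 0.0169
```

Call:
play_rows([
  [-1,[0,0,-0.5],[0,0,0]],
  [-1,[0,0,-1.5],[0,0,0]],
  [-1,[0,0,-2],[0,0,0]],
  [-1,[0,0,-2],[0,0,0]],
  [-1,[0,0,-2],[0,0,0]],
  [-1,[0,0,0],[0,0,0]],
  [-1,[0,0,0],[0,0,0]],
  [-1,[0,0,0],[0,0,0]],
])

```text
clock: 5.45
eef_pos: [0.4787, -0.2864, 0.0926]
tool_rot: [0.597, 0.802, -0.0, -0.001]
ft_force: [-0.5, 0.7, -2.3]
grip_width: 0.0168
```

```bash
python3 - <<'E'
from h import *
t=load("top0"); s=load("scene0")
def crop(c,x,y,w,h,k): return cv2.convertScaleAbs(cv2.resize(c[0][y:y+h,x:x+w,::-1],(w*k,h*k),interpolation=cv2.INTER_CUBIC),alpha=1.5)
A=crop(t,70,190,145,80,5); B=crop(s,275,88,90,112,5)
cv2.imwrite("pics/riser.png",A)
c=cam("wrist"); save("w2",c); a=crop(c,230,0,100,260,2)
B=crop(s,275,90,90,110,4)
H=np.zeros((560,760,3),np.uint8); 
A4=crop(t,70,190,140,80,4); H[:320,:560]=A4; 
H[:520,560:760]=a[:520]; cv2.imwrite("pics/riser.png",H)
o=bot.get_obs();print(o["eef_pos"],o["clock"],o["ft_force"],o["grip_width"])
E
```

```text
[ 0.47834555 -0.28626243  0.09223606] 5.5 [-0.11363761 -0.19761562 -2.8434084 ] 0.01720126342921351
```

View pics/riser.png

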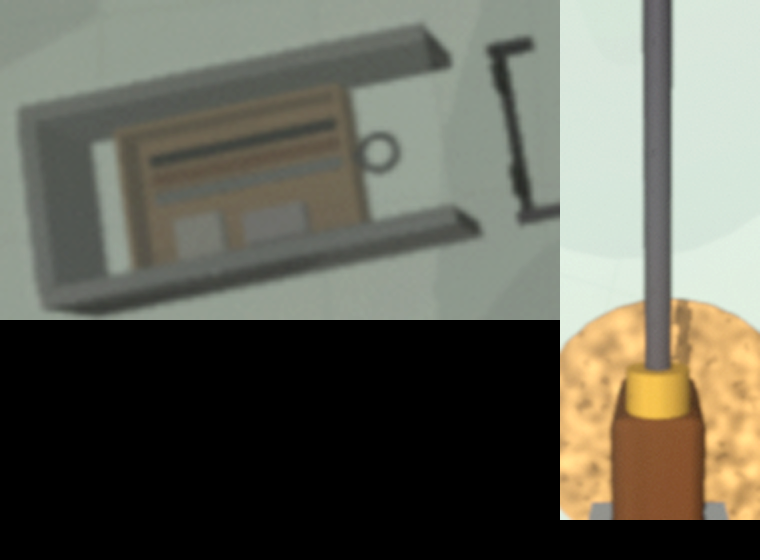

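Riser crop: the upper wall's outer top edge runs (20,107)→(424,25) and the back edge (20,107)→(45,308). The eye is at (379,152) and the stop pads at about (498,70) and (518,190). The hook hangs straight in the fingers.

```bash
python3 - <<'E'
from h import *
t=load("top0"); s=load("scene0")
f=lambda x,y:(70+(x+.5)/4-.5,190+(y+.5)/4-.5)
E=onz([f(20,107),f(424,25),f(45,306),f(455,207)],.093,t);print(E.round(4))
ang=lambda a,b:np.degrees(np.arctan2(a[1]-b[1],a[0]-b[0]))
print("axis upper edge",ang(E[0],E[1]),np.linalg.norm(E[0]-E[1]),"lower",ang(E[2],E[3]),"back-90",ang(E[0],E[2])+90)
G=onz([f(345,85),f(370,222)],.034,t);print("tray front",G.round(4),"normal",ang(G[0],G[1])+90)
for n,c,p in(("t",t,f(379,152)),("s",s,(275+159.5/4-.5,130+110.5/4-.5))): print("eye",n,onz([p],.03,c).round(4))
print("pads z.02",onz([f(498,68),f(519,190)],.02,t).round(4))
# pads scene: bar ends
print("pads scene z.028",onz([(275+(429-360)/4,130+(422-240)/4),(275+(531-360)/4,130+(446-240)/4)],.028,s).round(4))
# fit riser pose by maximizing edges: depth points of wall tops
h,w=t[1].shape;uv=np.stack(np.meshgrid(np.arange(60,210),np.arange(180,280)),-1).reshape(-1,2)
P=bydepth(uv,t);m=(P[:,2]>.084)&(P[:,2]<.1);Q=P[m][:,:2].astype(np.float32)
print("rect",m.sum(),cv2.minAreaRect(Q))
E
```

```text
[[0.6202 0.3669 0.093 ]
 [0.6465 0.1133 0.093 ]
 [0.4962 0.3525 0.093 ]
 [0.5321 0.1008 0.093 ]]
axis upper edge 95.92790722858437 0.25495220457564544 lower 98.11226500507178 back-90 96.64713803439177
tray front [[0.6275 0.1792 0.034 ]
 [0.5366 0.1673 0.034 ]] normal 97.47101689196812
eye t [[0.582  0.1602 0.03  ]]
eye s [[0.5835 0.1613 0.03  ]]
pads z.02 [[0.632  0.0814 0.02  ]
 [0.55   0.073  0.02  ]]
pads scene z.028 [[0.5584 0.0727 0.028 ]
 [0.628  0.081  0.028 ]]
rect 5779 ((0.5730327367782593, 0.2390913963317871), (0.13401782512664795, 0.2653861939907074), 6.3849945068359375)
```

Call:
play_rows([
  [-1,[1.03,1.15,0],[0,0,0]],
  [-1,[2.07,2.31,0],[0,0,0]],
  [-1,[2.07,2.31,0],[0,0,0]],
  [-1,[2.07,2.31,0],[0,0,0]],
  [-1,[2.07,2.31,0],[0,0,0]],
  [-1,[2.07,2.31,0],[0,0,0]],
  [-1,[2.07,2.31,0],[0,0,0]],
  [-1,[2.07,2.31,0],[0,0,0]],
  [-1,[1.03,1.15,0],[0,0,0]],
  [-1,[0,0,0],[0,0,0.0875]],
  [-1,[0,0,0],[0,0,0.0875]],
  [-1,[0,0,0],[0,0,0]],
])

```text
clock: 6.5
eef_pos: [0.6079, -0.0751, 0.0921]
tool_rot: [0.665, 0.747, -0.001, -0.001]
ft_force: [0.7, -0.3, -1.7]
grip_width: 0.017
```

Call:
play_rows([
  [-1,[0,0,1],[0,0,0]],
  [-1,[0,0,2],[0,0,0]],
  [-1,[0,0,1],[0,0,0]],
  [-1,[0,0,0.4],[0,0,0]],
  [-1,[0,0,0],[0,0,0]],
  [-1,[0,0,0],[0,0,0]],
  [-1,[0,0,0],[0,0,0]],
  [-1,[0,0,0],[0,0,0]],
])

```text
clock: 7.17
eef_pos: [0.6098, -0.0757, 0.0509]
tool_rot: [0.665, 0.747, 0.001, 0.001]
ft_force: [1.0, -0.2, -2.0]
grip_width: 0.0171
```

```bash
python3 - <<'E'
from h import *
t=cam("top");s=cam("scene");save("t3",t);save("s3",s)
o=bot.get_obs();x=R.from_quat(o["tool_rot"]).as_matrix();print(o["eef_pos"].round(4),np.degrees(np.arctan2(x[1,0],x[0,0])),x[2].round(4),o["clock"],o["ft_force"].round(2))
def crop(c,x,y,w,h,k): return cv2.convertScaleAbs(cv2.resize(c[0][y:y+h,x:x+w,::-1],(w*k,h*k),interpolation=cv2.INTER_CUBIC),alpha=1.5)
cv2.imwrite("pics/b3.png",np.hstack([crop(t,150,195,100,100,4),crop(s,275,130,100,100,4)]))
E
```

```text
[ 0.6096 -0.0756  0.0508] 96.65291923537322 [-4.0e-04  1.7e-03 -1.0e+00] 7.2667 [ 0.38 -0.48 -1.79]
```

View pics/b3.png

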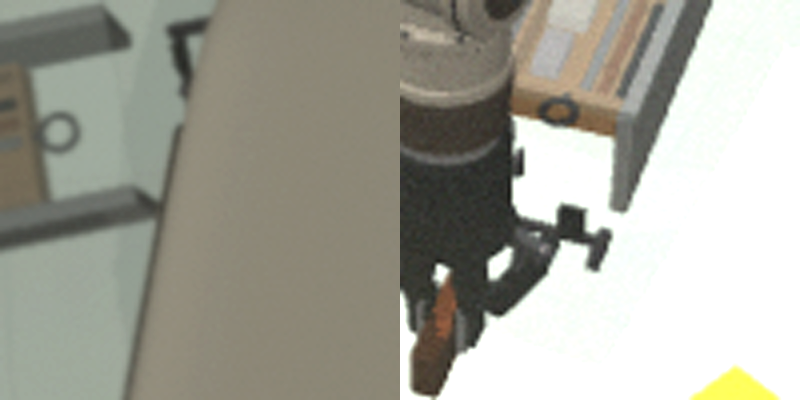

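The arm hides the hook tip from both fixed cameras, so I advance by dead reckoning from the triangulated eye. Clearance is ±6.5 mm, and the estimates agree to about 2 mm.

Call:
play_rows([
  [-1,[0.5,0.05,0],[0,0,0]],
  [-1,[1.2,0.05,0],[0,0,0]],
  [-1,[1.2,0,0],[0,0,0]],
  [-1,[1.2,0,0],[0,0,0]],
  [-1,[1.2,0,0],[0,0,0]],
  [-1,[1.2,0,0],[0,0,0]],
  [-1,[1.2,0,0],[0,0,0]],
  [-1,[0.8,0,0],[0,0,0]],
  [-1,[0.34,0,0],[0,0,0]],
  [-1,[0,0,0],[0,0,0]],
  [-1,[0,0,0],[0,0,0]],
  [-1,[0,0,0],[0,0,0]],
])

```text
clock: 8.27
eef_pos: [0.5999, 0.012, 0.0499]
tool_rot: [0.665, 0.747, -0.0, 0.0]
ft_force: [-0.8, -0.3, -1.8]
grip_width: 0.0171
```

```bash
python3 - <<'E'
from h import *
t=cam("top");s=cam("scene");w=cam("wrist");save("t4",t);save("s4",s);save("w4",w)
o=bot.get_obs();x=R.from_quat(o["tool_rot"]).as_matrix();p=o["eef_pos"];print(p.round(4),np.degrees(np.arctan2(x[1,0],x[0,0])),x[2].round(4),o["clock"],o["ft_force"].round(2))
print("tip est",p+.1495*np.array([-.1184,.993,0]))
def crop(c,x,y,w,h,k): return cv2.convertScaleAbs(cv2.resize(c[0][y:y+h,x:x+w,::-1],(w*k,h*k),interpolation=cv2.INTER_CUBIC),alpha=1.5)
cv2.imwrite("pics/b4.png",np.hstack([crop(t,120,195,80,80,4),crop(s,275,120,80,80,4),cv2.resize(w[0][:320,::,::-1],None,fx=.25,fy=1)]))
E
```

```text
[0.5998 0.0118 0.0499] 96.58692402484905 [-1.e-04  1.e-04 -1.e+00] 8.4167 [-0.44 -0.09 -1.95]
tip est [0.58213675 0.16021917 0.04988142]
```

View pics/b4.png

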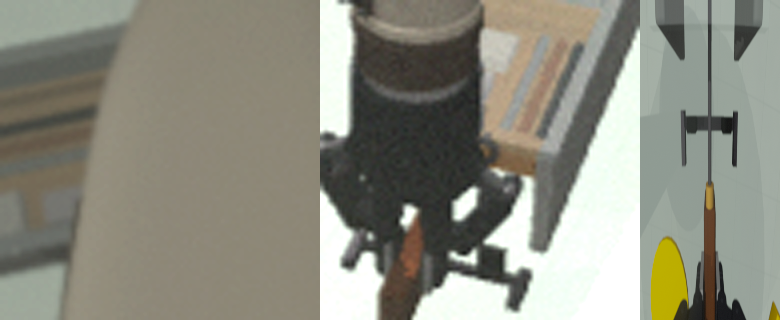

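The wrist view shows the shank midway between the riser walls and the stop pads. Now I lower it in stages, watching the force.

Call:
play_rows([
  [-1,[0,0,0.5],[0,0,0]],
  [-1,[0,0,0.5],[0,0,0]],
  [-1,[0,0,0.4],[0,0,0]],
  [-1,[0,0,0.2],[0,0,0]],
  [-1,[0,0,0.1],[0,0,0]],
  [-1,[0,0,0.1],[0,0,0]],
  [-1,[0,0,0.1],[0,0,0]],
  [-1,[0,0,0.1],[0,0,0]],
  [-1,[0,0,0],[0,0,0]],
  [-1,[0,0,0],[0,0,0]],
])

```text
clock: 9.25
eef_pos: [0.5998, 0.0125, 0.03]
tool_rot: [0.665, 0.747, 0.0, 0.0]
ft_force: [-0.2, -0.3, -0.0]
grip_width: 0.0167
```

Call:
play_rows([
  [-1,[0,0,0.1],[0,0,0]],
  [-1,[0,0,0],[0,0,0]],
  [-1,[0,0,0],[0,0,0]],
])

```text
clock: 9.5
eef_pos: [0.5997, 0.0124, 0.0289]
tool_rot: [0.665, 0.747, -0.0, 0.0]
ft_force: [-0.5, -0.2, -1.3]
grip_width: 0.0171
```

Call:
play_rows([
  [-1,[0,0,0.1],[0,0,0]],
  [-1,[0,0,0],[0,0,0]],
  [-1,[0,0,0],[0,0,0]],
])

```text
clock: 9.75
eef_pos: [0.5997, 0.0124, 0.0278]
tool_rot: [0.665, 0.747, -0.0, -0.0]
ft_force: [0.7, 0.7, -1.1]
grip_width: 0.0167
```

Call:
play_rows([
  [-1,[0,0,0.15],[0,0,0]],
  [-1,[0,0,0.15],[0,0,0]],
  [-1,[0,0,0.15],[0,0,0]],
  [-1,[0,0,0.15],[0,0,0]],
  [-1,[0,0,0],[0,0,0]],
  [-1,[0,0,0],[0,0,0]],
])

```text
clock: 10.25
eef_pos: [0.5996, 0.0124, 0.0217]
tool_rot: [0.665, 0.747, -0.0, -0.0]
ft_force: [0.1, -0.7, -1.3]
grip_width: 0.0171
```

Call:
play_rows([
  [-1,[0,0,0.15],[0,0,0]],
  [-1,[0,0,0.15],[0,0,0]],
  [-1,[0,0,0.1],[0,0,0]],
  [-1,[0,0,0],[0,0,0]],
  [-1,[0,0,0],[0,0,0]],
  [-1,[0,0,0],[0,0,0]],
])

```text
clock: 10.75
eef_pos: [0.5998, 0.0125, 0.0179]
tool_rot: [0.665, 0.747, 0.0, 0.0]
ft_force: [0.0, 0.8, -2.4]
grip_width: 0.0168
```

Call:
play_rows([
  [-1,[-0.1,0,0],[0,0,0]],
  [-1,[-0.1,0,0],[0,0,0]],
  [-1,[-0.1,0,0],[0,0,0]],
  [-1,[-0.1,0,0],[0,0,0]],
  [-1,[-0.1,0,0],[0,0,0]],
  [-1,[-0.1,0,0],[0,0,0]],
  [-1,[-0.1,0,0],[0,0,0]],
  [-1,[-0.1,0,0],[0,0,0]],
  [-1,[-0.1,0,0],[0,0,0]],
  [-1,[-0.1,0,0],[0,0,0]],
])

```text
clock: 11.58
eef_pos: [0.6008, 0.0028, 0.0179]
tool_rot: [0.665, 0.747, 0.0, -0.0]
ft_force: [-0.3, 2.0, -2.2]
grip_width: 0.0169
```

Call:
play_rows([
  [-1,[-0.1,0,0],[0,0,0]],
  [-1,[-0.1,0,0],[0,0,0]],
  [-1,[-0.1,0,0],[0,0,0]],
  [-1,[-0.1,0,0],[0,0,0]],
  [-1,[-0.1,0,0],[0,0,0]],
  [-1,[-0.1,0,0],[0,0,0]],
])

```text
clock: 12.08
eef_pos: [0.6016, -0.0035, 0.0179]
tool_rot: [0.665, 0.747, 0.0, -0.0]
ft_force: [-0.3, 2.4, -1.7]
grip_width: 0.0169
```

Call:
play_rows([
  [-1,[-0.15,0,0],[0,0,0]],
  [-1,[-0.25,0,0],[0,0,0]],
  [-1,[-0.25,0,0],[0,0,0]],
  [-1,[-0.25,0,0],[0,0,0]],
  [-1,[-0.25,0,0],[0,0,0]],
  [-1,[-0.25,0,0],[0,0,0]],
  [-1,[-0.25,0,0],[0,0,0]],
  [-1,[-0.25,0,0],[0,0,0]],
  [-1,[-0.25,0,0],[0,0,0]],
  [-1,[-0.25,0,0],[0,0,0]],
  [-1,[-0.25,0,0],[0,0,0]],
  [-1,[-0.15,0,0],[0,0,0]],
])

```text
clock: 13.08
eef_pos: [0.6049, -0.0316, 0.0179]
tool_rot: [0.665, 0.747, -0.0, 0.0]
ft_force: [-0.0, 2.5, -2.3]
grip_width: 0.0171
```

Call:
play_rows([
  [-1,[-0.15,0,0],[0,0,0]],
  [-1,[-0.2,0,0],[0,0,0]],
  [-1,[-0.25,0,0],[0,0,0]],
  [-1,[-0.25,0,0],[0,0,0]],
  [-1,[-0.25,0,0],[0,0,0]],
  [-1,[-0.25,0,0],[0,0,0]],
  [-1,[-0.25,0,0],[0,0,0]],
  [-1,[-0.25,0,0],[0,0,0]],
  [-1,[-0.25,0,0],[0,0,0]],
  [-1,[-0.25,0,0],[0,0,0]],
  [-1,[-0.15,0,0],[0,0,0]],
  [-1,[-0.1,0,0],[0,0,0]],
])

```text
clock: 14.08
eef_pos: [0.6079, -0.0574, 0.0179]
tool_rot: [0.665, 0.747, -0.0, 0.0]
ft_force: [0.6, 2.2, -1.4]
grip_width: 0.0172
```

Call:
play_rows([
  [-1,[-0.1,0,0],[0,0,0]],
  [-1,[-0.1,0,0],[0,0,0]],
  [-1,[-0.1,0,0],[0,0,0]],
  [-1,[-0.1,0,0],[0,0,0]],
  [-1,[-0.1,0,0],[0,0,0]],
  [-1,[-0.1,0,0],[0,0,0]],
  [-1,[-0.1,0,0],[0,0,0]],
  [-1,[-0.1,0,0],[0,0,0]],
  [-1,[-0.1,0,0],[0,0,0]],
  [-1,[-0.1,0,0],[0,0,0]],
  [-1,[-0.1,0,0],[0,0,0]],
  [-1,[-0.1,0,0],[0,0,0]],
])

```text
clock: 15.08
eef_pos: [0.6092, -0.0691, 0.0179]
tool_rot: [0.665, 0.747, -0.0, -0.0]
ft_force: [-0.4, 1.9, -1.5]
grip_width: 0.0169
```

```bash
python3 - <<'E'
from h import *
w=cam("wrist");save("w5",w);t=cam("top");s=cam("scene");save("s5",s)
def crop(c,x,y,w,h,k): return cv2.convertScaleAbs(cv2.resize(c[0][y:y+h,x:x+w,::-1],(w*k,h*k),interpolation=cv2.INTER_CUBIC),alpha=1.5)
cv2.imwrite("pics/b5.png",np.hstack([cv2.resize(crop(w,140,0,280,200,2),(480,343)),cv2.resize(crop(s,275,115,80,85,4),(320,343))]))
o=bot.get_obs();print(o["eef_pos"],o["ft_force"],o["clock"])
E
```

```text
[ 0.60925521 -0.06926151  0.01792155] [-0.01244323  0.95708313 -0.82452574] 15.2333
```

View pics/b5.png

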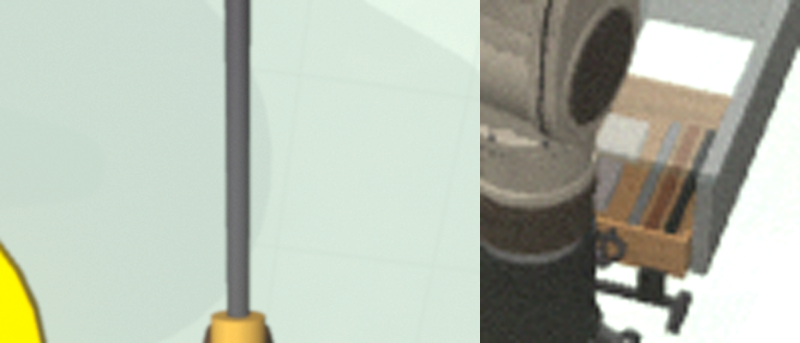

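The tray follows the hook and its front is now at the mouth, with the stop still ahead (scene view). I continue slowly.

Call:
play_rows([
  [-1,[-0.1,0,0],[0,0,0]],
  [-1,[-0.1,0,0],[0,0,0]],
  [-1,[-0.1,0,0],[0,0,0]],
  [-1,[-0.1,0,0],[0,0,0]],
  [-1,[-0.1,0,0],[0,0,0]],
  [-1,[-0.1,0,0],[0,0,0]],
  [-1,[-0.1,0,0],[0,0,0]],
  [-1,[-0.1,0,0],[0,0,0]],
  [-1,[-0.1,0,0],[0,0,0]],
])

```text
clock: 15.98
eef_pos: [0.6103, -0.0781, 0.0179]
tool_rot: [0.665, 0.747, -0.0, 0.0]
ft_force: [0.3, 2.3, -0.8]
grip_width: 0.0172
```

Call:
play_rows([
  [-1,[-0.1,0,0],[0,0,0]],
  [-1,[-0.1,0,0],[0,0,0]],
  [-1,[-0.1,0,0],[0,0,0]],
  [-1,[-0.1,0,0],[0,0,0]],
])

```text
clock: 16.32
eef_pos: [0.6108, -0.082, 0.0179]
tool_rot: [0.665, 0.747, -0.0, 0.0]
ft_force: [-0.5, 0.8, -2.5]
grip_width: 0.0169
```

Call:
play_rows([
  [-1,[-0.08,0,0],[0,0,0]],
  [-1,[-0.08,0,0],[0,0,0]],
  [-1,[-0.08,0,0],[0,0,0]],
])

```text
clock: 16.57
eef_pos: [0.611, -0.0844, 0.0179]
tool_rot: [0.665, 0.747, 0.0, 0.0]
ft_force: [-0.4, 1.2, -1.9]
grip_width: 0.0171
```

Call:
play_rows([
  [-1,[-0.08,0,0],[0,0,0]],
  [-1,[-0.08,0,0],[0,0,0]],
  [-1,[-0.08,0,0],[0,0,0]],
])

```text
clock: 16.82
eef_pos: [0.6113, -0.0867, 0.0179]
tool_rot: [0.665, 0.747, -0.0, 0.0]
ft_force: [-0.5, 1.8, -2.0]
grip_width: 0.0166
```

Call:
play_rows([
  [-1,[-0.08,0,0],[0,0,0]],
  [-1,[-0.08,0,0],[0,0,0]],
  [-1,[-0.08,0,0],[0,0,0]],
])

```text
clock: 17.07
eef_pos: [0.6116, -0.0892, 0.0179]
tool_rot: [0.665, 0.747, -0.0, -0.0]
ft_force: [-0.4, 2.4, -0.8]
grip_width: 0.0169
```

Call:
play_rows([
  [-1,[-0.08,0,0],[0,0,0]],
  [-1,[-0.08,0,0],[0,0,0]],
  [-1,[-0.08,0,0],[0,0,0]],
])

```text
clock: 17.32
eef_pos: [0.6118, -0.0915, 0.0179]
tool_rot: [0.665, 0.747, -0.0, -0.0]
ft_force: [-0.4, 2.4, -1.5]
grip_width: 0.017
```

Call:
play_rows([
  [-1,[-0.08,0,0],[0,0,0]],
  [-1,[-0.08,0,0],[0,0,0]],
  [-1,[-0.08,0,0],[0,0,0]],
])

```text
clock: 17.57
eef_pos: [0.612, -0.0929, 0.0178]
tool_rot: [0.665, 0.747, 0.001, -0.001]
ft_force: [0.4, 6.3, -1.5]
grip_width: 0.0171
```

Stop contact. One more small step, then read.

Call:
play_rows([
  [-1,[-0.05,0,0],[0,0,0]],
  [-1,[0,0,0],[0,0,0]],
  [-1,[0,0,0],[0,0,0]],
])

```text
clock: 17.82
eef_pos: [0.612, -0.0931, 0.0177]
tool_rot: [0.665, 0.747, 0.001, -0.001]
ft_force: [0.1, 5.4, -1.5]
grip_width: 0.0168
```

Call:
play_rows([
  [-1,[0,0,0],[0,0,0]],
  [-1,[0,0,0],[0,0,0]],
])

```text
clock: 17.98
eef_pos: [0.612, -0.0931, 0.0177]
tool_rot: [0.665, 0.747, 0.001, -0.001]
ft_force: [-0.0, 5.8, -2.0]
grip_width: 0.0168
```

Call:
play_rows([
  [-1,[-0.05,0,0],[0,0,0]],
  [-1,[-0.05,0,0],[0,0,0]],
  [-1,[-0.05,0,0],[0,0,0]],
  [-1,[0,0,0],[0,0,0]],
  [-1,[0,0,0],[0,0,0]],
  [-1,[0,0,0],[0,0,0]],
])

```text
clock: 18.48
eef_pos: [0.6121, -0.0938, 0.0176]
tool_rot: [0.664, 0.747, 0.001, -0.001]
ft_force: [-0.6, 7.8, -2.3]
grip_width: 0.0172
```

Call:
play_rows([
  [-1,[-0.05,0,0],[0,0,0]],
  [-1,[0,0,0],[0,0,0]],
  [-1,[0,0,0],[0,0,0]],
  [-1,[0,0,0],[0,0,0]],
])

```text
clock: 18.82
eef_pos: [0.6121, -0.094, 0.0175]
tool_rot: [0.664, 0.747, 0.001, -0.002]
ft_force: [-1.0, 8.6, -1.7]
grip_width: 0.0167
```

Call:
play_rows([
  [-1,[-0.05,0,0],[0,0,0]],
  [-1,[-0.05,0,0],[0,0,0]],
  [-1,[-0.03,0,0],[0,0,0]],
  [-1,[0,0,0],[0,0,0]],
  [-1,[0,0,0],[0,0,0]],
  [-1,[0,0,0],[0,0,0]],
  [-1,[0,0,0],[0,0,0]],
  [-1,[0,0,0],[0,0,0]],
])

```text
clock: 19.48
eef_pos: [0.6121, -0.0945, 0.0174]
tool_rot: [0.664, 0.748, 0.002, -0.002]
ft_force: [-0.1, 10.3, -2.3]
grip_width: 0.0172
```

```bash
python3 - <<'E'
from h import *
F=[]
for i in range(3):
    cam("wrist");o=bot.get_obs();F.append(o["ft_force"])
print(np.mean(F,0),o["eef_pos"],o["clock"])
E
```

```text
[ 0.18480968  9.93351252 -2.49466287] [ 0.61217037 -0.09449085  0.01735915] 19.6333
```

About 10 N held for over half a second. Next: relieve, centre the tip in the eye, and lift out.

Call:
play_rows([
  [-1,[0.1,0,0],[0,0,0]],
  [-1,[0.1,0,0],[0,0,0]],
  [-1,[0.1,0,0],[0,0,0]],
  [-1,[0.1,0,0],[0,0,0]],
  [-1,[0.15,0,0],[0,0,0]],
  [-1,[0.15,0,0],[0,0,0]],
  [-1,[0.15,0,0],[0,0,0]],
  [-1,[0.15,0,0],[0,0,0]],
  [-1,[0.1,0,0],[0,0,0]],
  [-1,[0.05,0,0],[0,0,0]],
  [-1,[0,0,0],[0,0,0]],
  [-1,[0,0,0],[0,0,0]],
])

```text
clock: 20.63
eef_pos: [0.6113, -0.0863, 0.0179]
tool_rot: [0.665, 0.747, -0.0, 0.0]
ft_force: [0.0, -0.6, -1.7]
grip_width: 0.0171
```

Call:
play_rows([
  [-1,[0,0,-0.2],[0,0,0]],
  [-1,[0,0,-0.2],[0,0,0]],
  [-1,[0,0,-0.2],[0,0,0]],
  [-1,[0,0,0],[0,0,0]],
])

```text
clock: 20.97
eef_pos: [0.6117, -0.0863, 0.0246]
tool_rot: [0.665, 0.747, 0.0, 0.001]
ft_force: [-0.5, -1.0, -2.0]
grip_width: 0.0169
```

Call:
play_rows([
  [-1,[0,0,-0.2],[0,0,0]],
  [-1,[0,0,-0.3],[0,0,0]],
  [-1,[0,0,-0.4],[0,0,0]],
  [-1,[0,0,-0.5],[0,0,0]],
  [-1,[0,0,-0.7],[0,0,0]],
  [-1,[0,0,-0.9],[0,0,0]],
  [-1,[0,0,0],[0,0,0]],
  [-1,[0,0,0],[0,0,0]],
])

```text
clock: 21.63
eef_pos: [0.6122, -0.0863, 0.0552]
tool_rot: [0.665, 0.747, 0.001, 0.001]
ft_force: [0.3, 0.9, -1.3]
grip_width: 0.0174
```

Call:
play_rows([
  [-1,[0,0,-1.5],[0,0,0]],
  [-1,[0,0,-2.5],[0,0,0]],
  [-1,[0,0,-1],[0,0,0]],
  [-1,[-1.16,-0.95,0],[0,0,0]],
  [-1,[-2.33,-1.89,0],[0,0,0]],
  [-1,[-2.33,-1.89,0],[0,0,0]],
  [-1,[-2.33,-1.89,0],[0,0,0]],
  [-1,[-2.33,-1.89,0],[0,0,0]],
  [-1,[-2.33,-1.89,0],[0,0,0]],
  [-1,[-2.33,-1.89,0],[0,0,0]],
  [-1,[-2.33,-1.89,0],[0,0,0]],
  [-1,[-1.16,-0.95,0],[0,0,0]],
])

```text
clock: 22.63
eef_pos: [0.4794, -0.2916, 0.1029]
tool_rot: [0.666, 0.746, -0.001, -0.001]
ft_force: [1.0, 0.3, -1.6]
grip_width: 0.0168
```

Call:
play_rows([
  [-1,[0,0,1],[0,0,0]],
  [-1,[0,0,2],[0,0,0]],
  [-1,[0,0,2],[0,0,0]],
  [-1,[0,0,1.5],[0,0,0]],
  [-1,[0,0,0.8],[0,0,0]],
  [-1,[0,0,0.4],[0,0,0]],
  [-1,[0,0,0.2],[0,0,0]],
  [-1,[0,0,0],[0,0,0]],
  [-1,[0,0,0],[0,0,0]],
  [-1,[0,0,0],[0,0,0]],
])

```text
clock: 23.47
eef_pos: [0.4834, -0.2891, 0.0259]
tool_rot: [0.665, 0.747, 0.0, 0.001]
ft_force: [0.2, -0.8, -1.5]
grip_width: 0.017
```

```bash
python3 - <<'E'
from h import *
w=cam("wrist");save("w6",w);s=cam("scene");save("s6",s);t=cam("top");save("t6",t)
def crop(c,x,y,w,h,k): return cv2.convertScaleAbs(cv2.resize(c[0][y:y+h,x:x+w,::-1],(w*k,h*k),interpolation=cv2.INTER_CUBIC),alpha=1.5)
cv2.imwrite("pics/b6.png",np.vstack([np.hstack([crop(s,160,80,220,220,2)[:400],crop(t,70,180,150,100,2).repeat(2,0)[:400]]),]))
o=bot.get_obs();x=R.from_quat(o["tool_rot"]).as_matrix();print(o["eef_pos"],x[2].round(4),o["ft_force"],o["clock"])
E
```

```text
[ 0.48301494 -0.28902734  0.02566485] [-0.001   0.0011 -1.    ] [-0.13672865 -0.18811754 -1.51847239] 23.6167
```

View pics/b6.png

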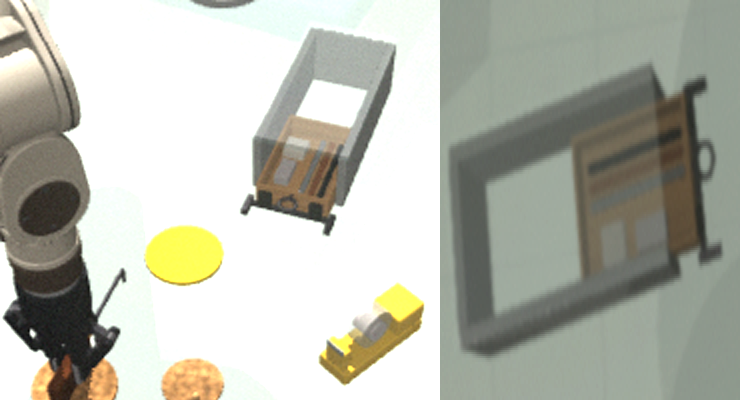

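The tray is out against its stop and flat, and the hook is over the coaster. Now I lower it the last 11 mm.

Call:
play_rows([
  [-1,[0,0,0.3],[0,0,0]],
  [-1,[0,0,0.3],[0,0,0]],
  [-1,[0,0,0.2],[0,0,0]],
  [-1,[0,0,0.1],[0,0,0]],
  [-1,[0,0,0.1],[0,0,0]],
  [-1,[0,0,0.05],[0,0,0]],
  [-1,[0,0,0],[0,0,0]],
  [-1,[0,0,0],[0,0,0]],
])

```text
clock: 24.28
eef_pos: [0.4825, -0.2887, 0.0144]
tool_rot: [0.665, 0.747, 0.0, 0.0]
ft_force: [-0.6, 0.5, -0.8]
grip_width: 0.017
```

Call:
play_rows([
  [-1,[0,0,0.05],[0,0,0]],
  [-1,[0,0,0.05],[0,0,0]],
  [-1,[0,0,0],[0,0,0]],
  [-1,[0,0,0],[0,0,0]],
])

```text
clock: 24.62
eef_pos: [0.4825, -0.2888, 0.0144]
tool_rot: [0.665, 0.747, 0.0, 0.0]
ft_force: [-2.5, 1.2, 6.8]
grip_width: 0.017
```

Touching down at the original height. Release slowly, then rise.

Call:
play_rows([
  [-0.4,[0,0,-0.05],[0,0,0]],
  [-0.2,[0,0,0],[0,0,0]],
  [0.2,[0,0,0],[0,0,0]],
  [0.6,[0,0,0],[0,0,0]],
  [1,[0,0,0],[0,0,0]],
  [1,[0,0,0],[0,0,0]],
  [1,[0,0,0],[0,0,0]],
  [1,[0,0,0],[0,0,0]],
  [1,[0,0,0],[0,0,0]],
  [1,[0,0,0],[0,0,0]],
  [1,[0,0,0],[0,0,0]],
])

```text
clock: 25.53
eef_pos: [0.4825, -0.2888, 0.0139]
tool_rot: [0.665, 0.747, -0.0, -0.0]
ft_force: [0.3, 0.2, 0.2]
grip_width: 0.0852
```

Call:
play_rows([
  [1,[0,0,-0.5],[0,0,0]],
  [1,[0,0,-1],[0,0,0]],
  [1,[0,0,-2],[0,0,0]],
  [1,[0,0,-2.5],[0,0,0]],
  [1,[0,0,-2.5],[0,0,0]],
  [1,[0,0,-2.5],[0,0,0]],
  [1,[0,0,-2.5],[0,0,0]],
  [1,[0,0,-2.5],[0,0,0]],
  [1,[0,0,-1.5],[0,0,0]],
  [1,[0,0,0],[0,0,0]],
  [1,[0,0,0],[0,0,0]],
])

```text
clock: 26.45
eef_pos: [0.4832, -0.2891, 0.1907]
tool_rot: [0.665, 0.747, 0.0, 0.002]
ft_force: [0.2, -0.3, -0.7]
grip_width: 0.0853
```

```bash
python3 - <<'E'
from h import *
w=cam("wrist");save("w7",w);s=cam("scene");save("s7",s);t=cam("top");save("t7",t)
cv2.imwrite("pics/b7.png",np.hstack([cv2.resize(w[0][:,:,::-1],(400,300)),cv2.resize(s[0][:,:,::-1],(400,300))]))
o=bot.get_obs();print(o["eef_pos"],o["ft_force"],o["clock"],o["grip_width"])
h=cv2.cvtColor(w[0],cv2.COLOR_RGB2HSV);print(h[180,[240,278,320]],h[200,278])
t0=load("top0");s0=load("scene0")
for n,a,b,(x,y,ww,hh) in(("cups s",s0,s,(190,275,105,110)),("tape s",s0,s,(318,222,58,50)),("tape t",t0,t,(225,132,56,38))):
    print(n,np.abs(a[0][y:y+hh,x:x+ww].astype(int)-b[0][y:y+hh,x:x+ww]).mean())
E
```

```text
[ 0.48170475 -0.28825429  0.18771291] [ 0.18966753 -0.8146699  -1.55868472] 26.6 0.08522156159195596
[[ 17 126 150]
 [ 13 151  83]
 [ 17 131 125]] [ 12 149  84]
cups s 11.20911976911977
tape s 12.704022988505747
tape t 3.087719298245614
```

View pics/b7.png

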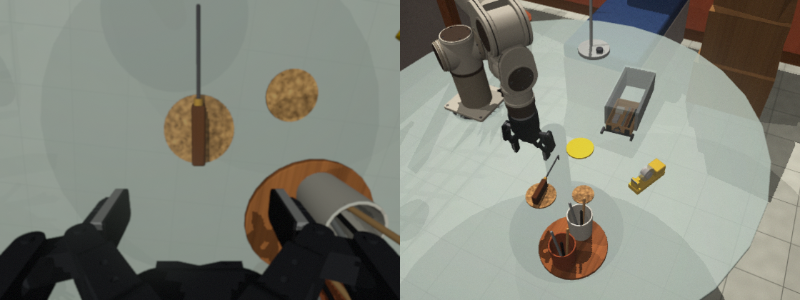

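The hook stands upright and centred on the coaster, the fingers are open and clear, and the cups and tape are where they were. A numeric check, then hand in.

```bash
python3 - <<'E'
from h import *
w=load("w7");t=load("t7");k=1.4
W=onz([(192*k,102*k),(204.5*k,102*k),(192*k,165*k),(204.5*k,165*k)],.042,w);print("handle centre",W.mean(0).round(4),"depth z",bydepth([(278,170),(278,215)],w)[:,2].round(4))
# eye in t6 crop: (706-440)/2+70, 160/4+180
e=onz([(70+266/2,180+160/4)],.03,t)[0];ax=np.array([-.1115,.9938]);print("eye",e.round(4),"riser x",(e[:2]-[.5876,.109])@ax)
print(bot.job_done())
E
```

```text
handle centre [ 0.4827 -0.2865  0.042 ] depth z [0.0422 0.0407]
eye [0.592  0.0591 0.03  ] riser x -0.05005899958657066
the job is handed in; nothing more can be done
None
```

I picked up the hook from the larger cork coaster, lowered its tip through the tray's eye, and drew the tray out against its sprung stop. I then held it at about 10 N (9.9 N averaged over three readings) for over half a second. After unhooking, I set the hook back on the coaster and handed the job in at about 26.6 s of the 61 s allowed. The hand-in reports no verdict, so these are my own last checks:

- **Tray:** its eye is about 50 mm outside the mouth (at least 19 mm needed), and the tray looks flat against the stop.
- **Hook:** the handle's centre is about 2 mm from the coaster's centre. Its top is at 42 mm, as at the start, so it is upright; the fingers are open and clear.
- **Bystanders:** the cups and the tape dispenser sit at their starting pixels in the scene view.

**Unclear or indirect:**
- The pixel-difference test on the scene view was inconclusive for both the cups and the tape (mean 11–13, against 3 for the tape from above). I put that down to lighting and relied on their positions.
- The arm hid the hook tip during insertion, so I confirmed the catch only by force and by the tray following.

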